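Hang the parts basket on the dip stand and hold its sprung arm down on the depth stop

TASK

Dry run of the dip stand before the beaker is filled: hang the little wire basket, with the silver ring in it, by its cross bar on the hook of the raised dip arm and let go of it; then press the arm's black knob down against the spring until the arm is fully on its depth stop, so that the basket hangs freely inside the glass, and finish while still holding it down there. Keep the ring in the basket, don't knock the glass, and leave the other things on the bench where they are.

Things in the scene. Friction and masses are not known exactly. Their poses are not given: they have to be found in the camera images.
- basket: wire-mesh steel basket, 0.1 to 0.16 kg, upright on the bench: round open cup 50 mm across, 45 mm high; flat upright straps on its +y and -y sides (14 mm wide in x, 3 mm thick, tops 120 mm up), 56 mm apart over their outer faces, joined near the top by a round cross bar 6 mm thick along y. Can be gripped across the two straps. Origin: centre of underside; z up
- bar_mid (a point): middle of the basket's cross bar, on its axis, 115 mm above the basket's underside; axes as the basket's (bar along y). Free space inside the straps: 50 mm
- trial_ring: small silver ring, 24 mm, lying loose on the floor of the basket
- dip_stand: dip stand, fixed: dark steel base plate 270 x 130 x 12 mm with a post at its +x end; origin at the centre of the plate's underside, x along the plate towards the post, z up. The pivoted aluminium arm (10 mm wide, 14 mm high) points from the post in the stand's -x direction, over the beaker, and ends in an upturned hook
- beaker: empty glass beaker fixed on the stand's base, 98 mm outside (103 mm at the rim), 3 mm wall, 85 mm high; origin at the centre of its underside, 12 mm above the bench, 67 mm from the stand's origin in the stand's -x direction; rim 97 mm above the bench. The hook is over its middle
- hook_seat (a point): bottom of the hook's seat at the arm's end (top of the 7 mm round hook rod); the bar's axis rests 3 mm above it. The mouth opens upwards, 29 mm wide along the arm; the tip points up on the outer side (stand's -x), so the bar goes over the tip (25 mm above the seat with the arm up) and down. At rest 223 mm above the bench, on the stop 70 mm lower; axes as the stand's at rest
- dip_hook: the steel hook rod at the end of the arm (a fixed part of the arm; origin on the arm's pivot)
- knob_top (a point): centre of the slightly domed top of the black press knob, 27 mm across, standing on the arm's upper side 100 mm out from the pivot, between post and hook; 26 mm above the arm's centre line; at rest about 246 mm above the bench, on the stop 41 mm lower and 11 mm farther from the post (towards the hook)
- press_knob: the black press knob (a fixed part of the arm; origin on the arm's pivot)
- dip_pivot (a point): middle of the arm's pivot pin, 200 mm above the bench, 100 mm from the stand's origin in the stand's +x direction; the pin lies along the stand's y
- dip_arm (a joint): angle of the dip arm in rad: 0 = raised at rest (arm 0.207 above level), 0.414 = fully down on the depth stop (0.207 below level). A return spring lifts it whenever it is let go; it carries the basket without sinking. Pressing down on the knob takes about 2.5 N at first and about 11 N at the stop with the basket on
- tin: flat round solder tin, 65 mm across, 21 mm high, right of the dip stand, a bystander; origin under its middle
- brick: pale soldering brick, 67 x 101 x 28 mm, right of the dip stand, a bystander; origin under its middle
- flux: glass flux jar with dark lid, 51 mm across, 54 mm high, a bystander; origin under its middle
- nippers: flat-nose pliers with red handles, 44 x 147 x 11 mm, lying flat, a bystander; origin under its middle
Not all that is in view belongs to the job. What is shaped like the basket but green or orange is not meant.

How it is judged:
By the outcome, as a careful person would: the job done as asked, in the order asked, and still so for the second after the job is handed in, while the arm keeps its last pose, push and grip.
It also fails if it takes over 61 s, if anything falls off the work surface, if the arm or the gripper's body presses on something with over 40 N, if the wrist force passes 120 N, or if a joint passes its speed limit or range.

ROBOT

A 6-joint arm with a two-finger parallel gripper is mounted at the origin on a cart in front of the work surface, level with it; the furniture and walls round the work are solid. World frame = base frame: x ahead of the robot, y to its left, z up, the work surface at z = 0. Lengths are in m, angles in rad, forces in N, time in s.
With the tool pointing down it reaches from about 0.4 to 0.825 m from the base axis. Payload 7 kg.
Tool frame: the origin (TCP) lies midway between the tips of the shut fingers; the grasp point (between the pads) lies arm.hold_point_z behind it (arm.hold_point_z is the distance from the TCP to the grasp point, in m); z points along the fingers, y is the line along which they close (so a half turn about z gives the same grasp; the last joint's range is limited). The gripper opens to 88 mm and grips with 3 to 60 N. Pads are 19 mm wide; open, the fingers measure 130 mm over their backs; the gripper's body (78 mm by 193 mm) begins 47 mm behind the grasp point.
Start: joints at [-0.959, 0.359, 0.012, 0, -1.224, -0.288], TCP at [0.215, -0.64, 0.227] pointing down, gripper open.
Joint ranges: [-3.07, 3.07], [-1.43, 2.12], [-1.02, 1.25], [-3.03, 1.67], [-3.05, -0], [-3.03, 3.03]. Speed limits (rad/s): [2.39, 2.39, 3.01, 3.14, 3.14, 3.14].

INTERFACE

Orientations are given as [roll, pitch, yaw] about the fixed x, y, z axes, in that order (R = Rz(yaw) Ry(pitch) Rx(roll)).
In Python, from station import arm gives the robot as it stands.
- The arm moves only by the shell command python3 -m crank 'ROWS' [OPENING] [FORCE]. ROWS is JSON, a list that holds one entry, the list of rows, each a list of 4 numbers: the shift along the tool's x, y, z in units of 25 mm (1.0 is 25 mm), then the turn about the tool's z in units of 5 degrees (1.0 is 5 degrees). A call has 1 to 12 rows; each row is the pose to reach, as a shift and turn from the pose commanded when the call began, along the tool's axes at that moment; what a row does not reach only later rows make up. A row lasts 1/8 s, in which the tool goes at most 62.5 mm and 10.7 degrees, less where a joint would pass 70% of its speed; a pose out of reach is approached as far as the arm can. A call with a gripper value outside its range is refused whole. OPENING is the closure, from 0 (fully open) to 1 (shut), set as the call begins (- or left out, the last holds). The fingers move at their own pace and stop on an object; FORCE is the grip in N (left out, the last holds). Time passes only in rows, so rows that repeat a pose let the fingers close. It gives the time, the measured TCP pose, the force, the opening and the grip force at its end, in the units of the state.
- arm.get_state(): the state, without advancing time (a new reading comes with each control period).
- arm.grab_frame(name): name is "scene" or "top" or "wrist"; returns (picture, depth): 400x640x3 uint8, red, green, blue; 400x640 float32, m along the optical axis (not along the pixel's ray), 0 where there is no reading.
- arm.get_calibration(name): a dict with "mtx" (3x3 intrinsics, pixels), "R" (3x3) and "t" (3): a world point X has camera coordinates R X + t; the wrist camera has in their place "mount" (4x4, takes a point from camera to tool coordinates, whose origin is the TCP and whose axes are the flange's). Camera axes: x right, y down, z forward; pixel columns grow to the right and rows downward; lengths in m; the calibration is good to about 2 mm. A picture is of the moment at which its call begins: read the wrist's pose just before it. get_calibration takes no time and is no camera call.
- arm.job_done(): hands the job in; it is judged then, once.
Trained networks look in the newest picture that a camera, given by its name, has taken for a name from the list of things; names that differ only in an ending like _2 or _b are one class to them, and where a whole thing is asked for, a point or a joint stands for the part that bears it (a point fixed in the world has none). Each returns a list of dicts, best first, with "score" (0 to 1); they miss things now and then, are a little off and sometimes report something else, mostly with a low value. They report only what shows in the picture. A call takes as long as a camera call. They do not tell look-alikes from the thing itself.
- arm.recognise(thing, camera): "extent" ([left, top, width, height] in pixels, round what is visible of it).
- arm.trace(thing, camera): "mask" (400x640 bool, what is visible of it) and "extent" ([left, top, width, height] in pixels, round what is visible of it).
The state is a dict: "t": time; "q": joint angles; "qd": joint speeds; "joint_efforts": joint torques, N m; "eef_pos": TCP position; "ee_rot": TCP orientation; "force": force on the tool from outside, world axes, zero at the start; "moment": the same for the moment, N m; "width": finger opening in m; "gripper_force": force on a finger pad.
Only numpy, scipy, OpenCV 4.12 (cv2) and the standard library are available. Lean on these libraries where they do the work, as an engineer would, in place of code of your own. Each camera call takes 0.05 s, during which the arm holds its last target. There are 200 camera calls.

## Working session

There is one attempt and no reset: what is moved stays moved. The work goes in short steps, Python scripts to look and compute and a shell command to move; the robot and the scene stay as the last step left them, time stands still between calls to the robot, and variables do not carry over. Pictures are saved under pics/ and viewed, at most 10 in all, crops included, and the job is handed in when it is done.

```bash
mkdir -p pics; cat > h.py <<'E'
import numpy as np, cv2
from station import arm
from scipy.spatial.transform import Rotation as Ro
def save(n,im): cv2.imwrite('pics/'+n,cv2.cvtColor(im,cv2.COLOR_RGB2BGR))
def world(cam,depth,mask=None,st=None):
    c=arm.get_calibration(cam);K=np.array(c['mtx'])
    v,u=np.nonzero((depth>0)&(mask if mask is not None else True))
    z=depth[v,u];P=np.c_[(u-K[0,2])/K[0,0]*z,(v-K[1,2])/K[1,1]*z,z]
    if 'mount' in c:
        M=np.array(c['mount']);P=P@M[:3,:3].T+M[:3,3]
        return P@Ro.from_euler('xyz',st['ee_rot']).as_matrix().T+np.array(st['eef_pos'])
    return (P-np.array(c['t']))@np.array(c['R'])
E
python3 - <<'E'
from h import *
s=arm.get_state();print(s['t'],s['eef_pos'],s['ee_rot'],s['width'],arm.hold_point_z)
for cam in ('scene','top'):
    im,d=arm.grab_frame(cam);save(cam+'0.png',im);np.save(cam+'d.npy',d)
    for th in ('basket','dip_stand','beaker','press_knob','dip_hook','trial_ring'):
        for r in arm.trace(th,cam):
            P=world(cam,d,r['mask'])
            if len(P):print(cam,th,round(r['score'],2),np.round(r['extent']),np.median(P,0).round(3),np.percentile(P,2,axis=0).round(3),np.percentile(P,98,axis=0).round(3))
E
```

```text
0.0 [ 0.21459007 -0.63946767  0.22560092] [ 3.13992634e+00 -1.20856843e-04 -2.81791047e+00] 0.08762247976525672 0.0188
scene basket 0.85 [336. 213.  19.  35.] [ 0.515 -0.229  0.022] [ 0.485 -0.278 -0.002] [ 0.538 -0.205  0.118]
scene basket 0.77 [291. 212.  25.  40.] [ 0.61  -0.19   0.032] [ 0.583 -0.24  -0.002] [ 0.64  -0.155  0.12 ]
scene basket 0.67 [314. 185.  15.  37.] [ 0.609 -0.297  0.033] [ 0.586 -0.342 -0.002] [ 0.641 -0.262  0.118]
scene beaker 0.61 [285. 272.  43.  59.] [ 0.514 -0.002  0.043] [ 0.462 -0.041  0.013] [0.557 0.055 0.097]
top basket 0.64 [329. 190.  21.  22.] [ 0.606 -0.288  0.031] [ 0.583 -0.314 -0.004] [ 0.631 -0.265  0.12 ]
top basket 0.58 [292. 186.  17.  26.] [ 0.608 -0.18   0.041] [ 0.581 -0.207 -0.002] [ 0.629 -0.156  0.121]
top basket 0.49 [312. 217.  17.  28.] [ 0.516 -0.231  0.011] [ 0.482 -0.254 -0.003] [ 0.543 -0.207  0.12 ]
top dip_stand 0.89 [208. 149.  66. 119.] [ 0.57  -0.02   0.015] [ 0.444 -0.087  0.007] [0.689 0.058 0.243]
top beaker 0.59 [208. 211.  47.  43.] [0.51  0.01  0.018] [ 0.46  -0.043  0.012] [0.555 0.052 0.098]
top press_knob 0.7 [215. 152.  25.  79.] [ 0.593 -0.014  0.221] [ 0.501 -0.038  0.002] [0.677 0.054 0.248]
top press_knob 0.42 [222. 191.   7.   8.] [ 0.58  -0.013  0.246] [ 0.57  -0.023  0.242] [ 0.59  -0.002  0.25 ]
top dip_hook 0.47 [211. 206.  12.  29.] [0.52  0.004 0.229] [ 0.494 -0.005  0.019] [0.556 0.053 0.246]
```

```bash
python3 - <<'E'
from h import *
a=cv2.imread('pics/scene0.png');b=cv2.imread('pics/top0.png')
A=cv2.resize(a[150:350,210:410],(590,590),interpolation=cv2.INTER_CUBIC)
cv2.imwrite('pics/sc.png',A)
cv2.imwrite('pics/tc.png',cv2.resize(b[130:290,190:390],(750,600),interpolation=cv2.INTER_CUBIC))
E
```

```text
(no output)
```

View pics/sc.png

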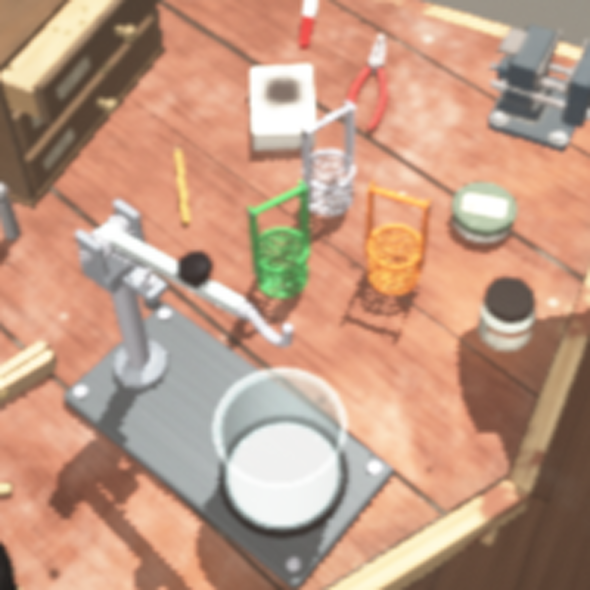

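View pics/tc.png

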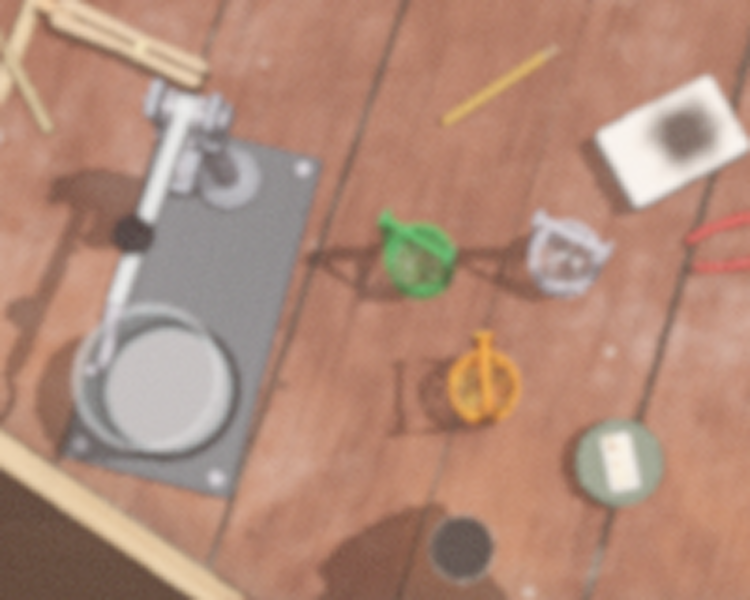

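The silver basket is at about (320, 205) in the scene picture and (340, 200) in top. Green at (303, 232) and orange at (345, 230) are the look-alikes, so the silver one with the ring in it, by the brick, is the one meant. Next I measure the basket bar and the stand precisely.

```bash
python3 - <<'E'
from h import *
def rect(P): 
    (c,s,a)=cv2.minAreaRect((P[:,:2]*1000).astype(np.float32));return np.round(c,1),np.round(s,1),round(a,1)
for cam,bb in (('top',(325,186,30,30)),('scene',(308,180,26,48))):
    d=np.load(cam+'d.npy');m=np.zeros(d.shape,bool);m[bb[1]:bb[1]+bb[3],bb[0]:bb[0]+bb[2]]=1
    P=world(cam,d,m)
    P=P[(np.hypot(P[:,0]-.607,P[:,1]+.288)<.05)]
    B=P[P[:,2]>.1];print(cam,'bar',len(B),B.mean(0).round(4),rect(B) if len(B)>2 else 0)
    c=B[:,:2]-B[:,:2].mean(0);w,v=np.linalg.eigh(c.T@c);print('dir',np.degrees(np.arctan2(v[1,1],v[0,1])),np.ptp(c@v[:,1]))
    C=P[(P[:,2]>.015)&(P[:,2]<.055)];print(' cup',len(C),C.mean(0).round(3),rect(C))
    m[:]=0;m[140:335,190:345]=1;P=world(cam,d,m)
    P=P[(P[:,0]>.4)&(P[:,0]<.75)&(P[:,1]>-.12)&(P[:,1]<.1)]
    S=P[(P[:,2]>.009)&(P[:,2]<.015)];print(' plate',len(S),rect(S))
    R=P[(P[:,2]>.09)&(P[:,2]<.102)&(P[:,0]<.57)];(c,r)=cv2.minEnclosingCircle((R[:,:2]*1000).astype(np.float32));print(' rim',len(R),c,r)
    K=P[P[:,2]>.238];
    A=P[(P[:,2]>.17)];c=A[:,:2]-A[:,:2].mean(0);w,v=np.linalg.eigh(c.T@c);print(' arm',A.mean(0).round(3),np.degrees(np.arctan2(v[1,1],v[0,1])))
    for x in np.arange(.48,.7,.015):
        Q=A[abs(A[:,0]-x)<.0075]
        if len(Q):print('  ',x.round(3),len(Q),Q.mean(0).round(3),Q[:,2].max().round(3))
E
```

```text
top bar 64 [ 0.6075 -0.2893  0.1162] (array([ 607.3, -289.6]), array([57.5, 12.2]), 63.4)
dir 63.3366678650872 0.05750516559081922
 cup 94 [ 0.604 -0.288  0.038] (array([ 607.2, -290.2]), array([49.1, 50.5]), 21.7)
 plate 2053 (array([589.5, -14.3]), array([130.3, 302. ]), 76.3)
 rim 214 (508.6597900390625, 6.234313488006592) 51.03085708618164
 arm [ 0.617 -0.023  0.215] 165.28052456638727
   0.495 21 [0.497 0.008 0.237] 0.249
   0.51 19 [0.51  0.005 0.224] 0.227
   0.525 26 [0.525 0.001 0.231] 0.241
   0.54 36 [ 0.54  -0.003  0.233] 0.237
   0.555 34 [ 0.555 -0.007  0.23 ] 0.235
   0.57 61 [ 0.571 -0.012  0.24 ] 0.252
   0.585 59 [ 0.584 -0.013  0.244] 0.25
   0.6 32 [ 0.601 -0.018  0.221] 0.241
   0.615 31 [ 0.615 -0.022  0.218] 0.223
   0.63 49 [ 0.63  -0.027  0.202] 0.222
   0.645 61 [ 0.646 -0.033  0.196] 0.217
   0.66 161 [ 0.66  -0.037  0.199] 0.219
   0.675 114 [ 0.674 -0.035  0.207] 0.221
   0.69 14 [ 0.685 -0.022  0.205] 0.22
scene bar 65 [ 0.6085 -0.2892  0.1154] (array([ 607.9, -289.6]), array([60.2, 10.8]), 64.1)
dir 63.26946720321487 0.0601322439179645
 cup 174 [ 0.606 -0.29   0.036] (array([ 607.3, -289.8]), array([46.4, 53.9]), 9.0)
 plate 2591 (array([592.1, -13.9]), array([129.7, 304.3]), 76.5)
 rim 314 (510.49822998046875, 5.506166934967041) 51.662296295166016
 arm [ 0.618 -0.017  0.213] 167.8315935658681
   0.495 30 [0.497 0.011 0.238] 0.249
   0.51 23 [0.51  0.007 0.223] 0.227
   0.525 36 [0.525 0.003 0.23 ] 0.237
   0.54 41 [0.54  0.001 0.233] 0.238
   0.555 39 [ 0.555 -0.003  0.23 ] 0.234
   0.57 90 [ 0.571 -0.008  0.237] 0.249
   0.585 75 [ 0.584 -0.009  0.24 ] 0.249
   0.6 25 [ 0.602 -0.013  0.219] 0.242
   0.615 34 [ 0.615 -0.018  0.218] 0.224
   0.63 71 [ 0.632 -0.022  0.196] 0.219
   0.645 57 [ 0.645 -0.024  0.197] 0.215
   0.66 213 [ 0.661 -0.029  0.196] 0.218
   0.675 158 [ 0.674 -0.025  0.203] 0.22
   0.69 23 [ 0.686 -0.015  0.198] 0.218
```

```bash
cat >> h.py <<'E'
def plan(*targets):
    """each target: x,y,z of TCP, bar/tool-y direction deg or None -> units from commanded pose (assume = measured)"""
    s=arm.get_state();R=Ro.from_euler('xyz',s['ee_rot']).as_matrix();p=np.array(s['eef_pos'])
    a=np.degrees(np.arctan2(R[1,1],R[0,1]))
    print('t',round(s['t'],2),'pos',p.round(4),'ydir',a.round(2),'F',np.round(s['force'],1),'w',round(s['width'],4))
    for T in targets:
        t=0 if T[3] is None else -((T[3]-a+90)%180-90)/5
        print(np.r_[(np.array(T[:3])-p)@R/.025,t].round(3))
E
python3 -m crank '[[[-1.8,0.8,0,0.8],[-3.6,1.6,0,1.6],[-5.4,2.4,0,2.4],[-7.2,3.2,0,3.2],[-9,4,0,4],[-10.8,4.8,0,4.8],[-12.6,5.6,0,5.6],[-14.4,6.4,0,6.4],[-16.2,7.2,0.3,7.3],[-18,7.8,0.6,8.2],[-19.3,8.26,0.9,9.04],[-19.3,8.26,0.9,9.04]]]' 0
python3 - <<'E'
from h import *
s=arm.get_state();im,d=arm.grab_frame('wrist');save('w1.png',im)
for r in arm.trace('basket','wrist'):
    P=world('wrist',d,r['mask'],s);print(r['score'],r['extent'],np.median(P,0).round(3))
P=world('wrist',d,None,s);P=P[np.hypot(P[:,0]-.607,P[:,1]+.289)<.045];B=P[(P[:,2]>.108)&(P[:,2]<.13)]
print(len(B),B.mean(0),cv2.minAreaRect((B[:,:2]*1000).astype(np.float32)))
plan((.607,-.2895,.089,63.3))
E
```

```text
t: 2.2
eef_pos: [0.6078, -0.2888, 0.2028]
ee_rot: [-3.141, -0.002, 2.679]
force: [0.1, -0.3, -0.6]
width: 0.0881
gripper_force: 0.0
0.76 [391.0, 99.7, 106.5, 54.4] [ 0.606 -0.18   0.045]
0.71 [280.3, 146.6, 81.4, 69.0] [ 0.61  -0.295  0.043]
0.55 [302.6, 0.5, 62.8, 83.9] [ 0.506 -0.233  0.045]
0.39 [312.2, 161.3, 17.4, 24.3] [ 0.613 -0.293  0.008]
763 [ 0.60751355 -0.29197219  0.11768538] ((607.8359375, -292.1523132324219), (58.298980712890625, 13.634880065917969), 63.46823501586914)
t 2.3 pos [ 0.6064 -0.2904  0.2039] ydir 63.44 F [-0.5 -0.1  0.9] w 0.0876
[-0.008  0.047  4.594  0.027]
```

View pics/w1.png

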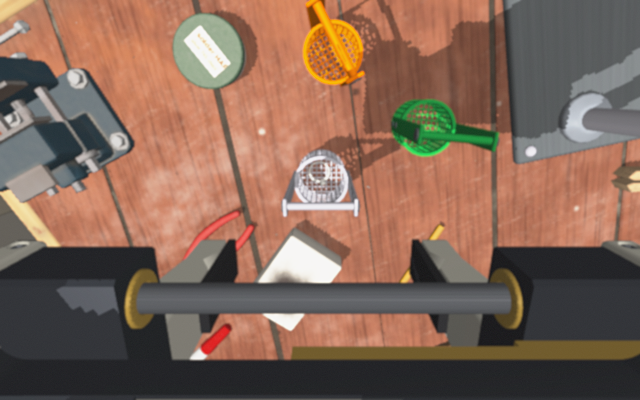

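The wrist picture shows the silver basket at (320, 180) with its bar at (320, 207). It is centred between the fingers and the ring is visible in the cup, so the identity is confirmed. Descending and gripping.

```bash
python3 -m crank '[[[0,0,1,0],[0,0,2,0],[0,0,3,0],[0,0,3.8,0],[0,0,4.3,0],[0,0,4.55,0],[0,0,4.55,0],[0,0,4.55,0]]]' 0 
python3 -m crank '[[[0,0,0,0],[0,0,0,0],[0,0,0,0],[0,0,0,0],[0,0,0,0],[0,0,0,0],[0,0,0,0],[0,0,0,0]]]' 1 20
python3 -c "
from h import *
plan((.607,-.29,.262-.026,76.4))"
```

```text
t: 3.3
eef_pos: [0.607, -0.2908, 0.0912]
ee_rot: [3.141, 0.001, 2.677]
force: [-0.1, -0.5, 0.7]
width: 0.0875
gripper_force: 0.0
t: 4.3
eef_pos: [0.6065, -0.2906, 0.0903]
ee_rot: [3.142, 0.0, 2.676]
force: [0.1, -0.9, 0.6]
width: 0.0557
gripper_force: 20.0
t 4.3 pos [ 0.6065 -0.2906  0.0903] ydir 63.35 F [ 0.1 -0.9  0.6] w 0.0557
[-0.008  0.032 -5.826 -2.61 ]
```

```bash
python3 -m crank '[[[0,0,-0.4,0],[0,0,-1.2,0],[0,0,-2.2,0],[0,0,-3.4,-0.4],[0,0,-4.6,-1],[0,0,-5.6,-1.7],[0,0,-6.2,-2.3],[0,0,-6.2,-2.61],[0,0,-6.2,-2.61]]]'
python3 - <<'E'
from h import *
s=arm.get_state();im,d=arm.grab_frame('wrist')
P=world('wrist',d,None,s);p=s['eef_pos'];Q=P[(np.hypot(P[:,0]-p[0],P[:,1]-p[1])<.045)&(P[:,2]>p[2]+.0)&(P[:,2]<p[2]+.04)]
if len(Q):print(len(Q),Q.mean(0)-p,cv2.minAreaRect((Q[:,:2]*1000).astype(np.float32)))
save('w2.png',im)
plan((.45,.0204,p[2],76.4),(.461,.0177,p[2],76.4))
E
```

```text
t: 5.42
eef_pos: [0.606, -0.2904, 0.2446]
ee_rot: [3.141, -0.001, 2.904]
force: [-0.3, -0.5, -1.7]
width: 0.0559
gripper_force: 20.0
4293 [-0.00760763  0.00210046  0.02212026] ((605.0390014648438, -290.14752197265625), (87.33944702148438, 21.718259811401367), 76.4658432006836)
t 5.47 pos [ 0.6059 -0.2904  0.2443] ydir 76.35 F [-1.  -0.1 -1.6] w 0.0559
[ 8.9950e+00  1.0609e+01  4.0000e-03 -1.0000e-02]
[ 8.5420e+00  1.0608e+01  4.0000e-03 -1.0000e-02]
```

View pics/w2.png

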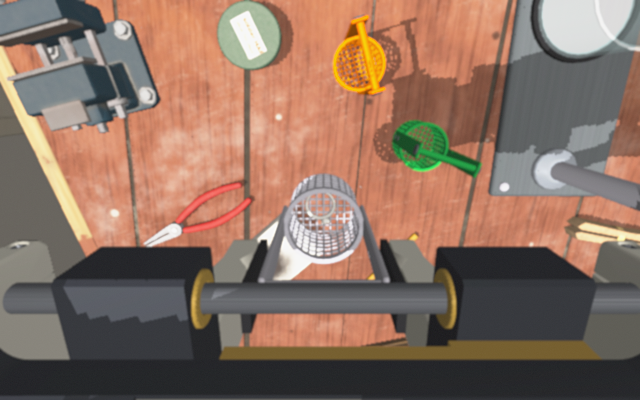

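```bash
python3 -m crank '[[[0.8,0.4,0,0],[2.2,1.2,0,0],[3.8,2.4,0,0],[5.4,3.8,0,0],[7,5.2,0,0],[8.2,6.6,0,0],[8.8,7.8,0,0],[8.8,9,0,0],[8.8,9.9,0,0],[8.8,10.4,0,0],[8.8,10.6,0,0],[8.8,10.6,0,0]]]'
python3 - <<'E'
from h import *
s=arm.get_state();im,d=arm.grab_frame('scene');save('s2.png',cv2.resize(im[180:330,220:400],(720,600),interpolation=cv2.INTER_CUBIC))
P=world('scene',d)
H=P[(P[:,2]>.205)&(P[:,2]<.26)&(P[:,0]>.43)&(P[:,0]<.56)&(P[:,1]>-.03)&(P[:,1]<.04)]
a=np.radians(-13.6);u=np.array([np.cos(a),np.sin(a)]);v=np.array([-u[1],u[0]])
q=(H[:,:2]-[.5095,.006])
X=q@u;Y=q@v
for x in np.arange(-.08,.03,.006):
    m=abs(X-x)<.003
    if m.any():print(x.round(3),m.sum(),Y[m].mean().round(4),H[m,2].min().round(3),H[m,2].max().round(3))
p=s['eef_pos'];print('tcp in stand',(p[:2]-np.array([.5095,.006]))@np.c_[u,v])
plan((.5095,.006,.2375,76.4),(.5095,.006,.199,76.4))
E
```

```text
t: 6.98
eef_pos: [0.4548, 0.0184, 0.245]
ee_rot: [-3.141, -0.001, 2.904]
force: [0.1, -0.5, -1.6]
width: 0.0557
gripper_force: 20.0
tcp in stand [-0.05607923 -0.00079746]
t 7.03 pos [0.4548 0.0182 0.2451] ydir 76.38 F [-0.7  0.2 -1.3] w 0.0557
[-2.243  0.041  0.304 -0.004]
[-2.244  0.041  1.844 -0.004]
```

View pics/s2.png

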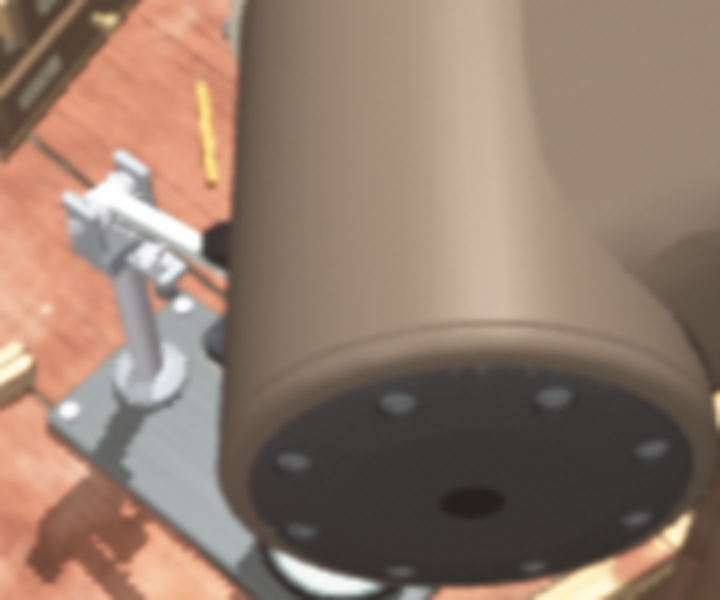

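The forearm occludes the hook, so I take the seat position from the first depth pictures.

```bash
python3 - <<'E'
from h import *
a=np.radians(-13.6);u=np.array([np.cos(a),np.sin(a)]);v=np.array([-u[1],u[0]])
for cam in('scene','top'):
    P=world(cam,np.load(cam+'d.npy'))
    H=P[(P[:,2]>.2)&(P[:,2]<.26)&(P[:,0]>.43)&(P[:,0]<.61)&(P[:,1]>-.05)&(P[:,1]<.04)]
    q=(H[:,:2]-[.5095,.006]);X=q@u;Y=q@v
    print(cam,[(round(x*1e3),int(m.sum()),(Y[m].mean()*1e3).round(1),(np.median(H[m,2])*1e3).round(),(H[m,2].max()*1e3).round()) for x in np.arange(-.03,.1,.005) if (m:=abs(X-x)<.0025).any()])
    K=H[(H[:,2]>.242)&(X>.05)];print(K.mean(0))
E
```

```text
scene [(-15, 20, np.float64(1.0), np.float64(242.0), np.float64(249.0)), (-10, 12, np.float64(2.6), np.float64(231.0), np.float64(246.0)), (-5, 6, np.float64(1.7), np.float64(223.0), np.float64(227.0)), (0, 5, np.float64(0.5), np.float64(222.0), np.float64(223.0)), (5, 10, np.float64(1.4), np.float64(223.0), np.float64(225.0)), (10, 10, np.float64(0.9), np.float64(226.0), np.float64(229.0)), (15, 11, np.float64(0.8), np.float64(230.0), np.float64(233.0)), (20, 13, np.float64(0.3), np.float64(232.0), np.float64(237.0)), (25, 12, np.float64(2.1), np.float64(234.0), np.float64(238.0)), (30, 14, np.float64(1.8), np.float64(233.0), np.float64(238.0)), (35, 13, np.float64(1.6), np.float64(234.0), np.float64(237.0)), (40, 14, np.float64(2.4), np.float64(233.0), np.float64(234.0)), (45, 14, np.float64(2.2), np.float64(232.0), np.float64(234.0)), (50, 12, np.float64(1.7), np.float64(231.0), np.float64(234.0)), (55, 14, np.float64(2.4), np.float64(230.0), np.float64(232.0)), (60, 20, np.float64(1.0), np.float64(230.0), np.float64(246.0)), (65, 47, np.float64(2.1), np.float64(241.0), np.float64
[... 1288 characters left out ...]
)), (50, 11, np.float64(-1.5), np.float64(230.0), np.float64(235.0)), (55, 11, np.float64(-2.0), np.float64(229.0), np.float64(232.0)), (60, 19, np.float64(-1.8), np.float64(229.0), np.float64(249.0)), (65, 24, np.float64(-2.6), np.float64(246.0), np.float64(252.0)), (70, 22, np.float64(-2.3), np.float64(244.0), np.float64(249.0)), (75, 24, np.float64(-2.3), np.float64(245.0), np.float64(250.0)), (80, 20, np.float64(-1.3), np.float64(244.0), np.float64(249.0)), (85, 8, np.float64(-2.5), np.float64(241.0), np.float64(243.0)), (90, 10, np.float64(-2.1), np.float64(222.0), np.float64(224.0)), (95, 10, np.float64(-1.7), np.float64(221.0), np.float64(224.0))]
[ 0.57870808 -0.01219954  0.24559141]
```

```bash
python3 -m crank '[[[-0.3,0.02,0,0],[-0.8,0.04,0,0],[-1.3,0.04,0,0],[-1.8,0.04,0,0],[-2.1,0.04,0,0],[-2.27,0.04,0,0],[-2.27,0.04,0.3,0],[-2.27,0.04,0.7,0],[-2.27,0.04,1.1,0],[-2.27,0.04,1.4,0],[-2.27,0.04,1.6,0],[-2.27,0.04,1.6,0]]]'
python3 - <<'E'
from h import *
im,d=arm.grab_frame('wrist');save('w3.png',im);plan((.5105,.006,.2005,76.4))
E
```

```text
t: 8.52
eef_pos: [0.5102, 0.0063, 0.205]
ee_rot: [-3.141, -0.0, 2.904]
force: [0.2, -0.3, -0.9]
width: 0.0559
gripper_force: 20.0
t 8.57 pos [0.5104 0.0063 0.2053] ydir 76.41 F [-0.3  0.5 -1. ] w 0.0561
[-0.007 -0.01   0.193  0.002]
```

View pics/w3.png

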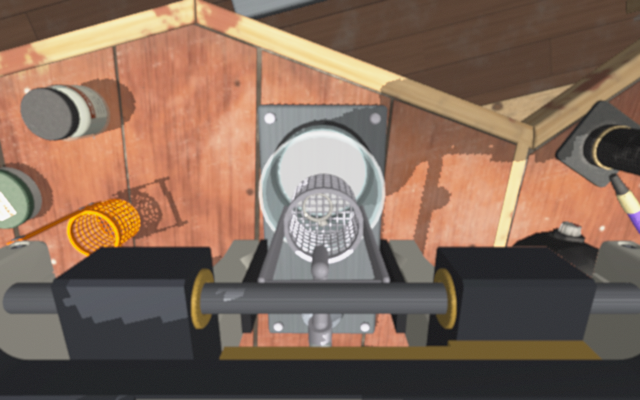

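The wrist picture shows the hook tip at (320, 260), outside the bar (hidden behind the spindle) and centred between the straps. I lower gently onto the seat.

```bash
python3 -m crank '[[[0,0,0.08,0],[0,0,0.16,0],[0,0,0.2,0],[0,0,0.2,0],[0,0,0.2,0]]]'
```

```text
t: 9.2
eef_pos: [0.5105, 0.0063, 0.2006]
ee_rot: [3.141, 0.001, 2.904]
force: [-1.8, 0.2, 1.9]
width: 0.0556
gripper_force: 20.0
```

```bash
python3 -m crank '[[[0,0,0.05,0],[0,0,0.1,0],[0,0,0.1,0],[0,0,0.1,0]]]'
```

```text
t: 9.7
eef_pos: [0.5102, 0.0063, 0.1978]
ee_rot: [-3.142, -0.0, 2.904]
force: [-2.0, 1.2, 1.7]
width: 0.0558
gripper_force: 20.0
```

```bash
python3 -m crank '[[[0,0,-0.1,0],[0,0,-0.1,0]]]'; python3 -m crank '[[[0,0,0,0],[0,0,0,0],[0,0,0,0],[0,0,0,0],[0,0,0,0],[0,0,0,0],[0,0,0,0],[0,0,0,0]]]' 0.1
python3 - <<'E'
from h import *
im,d=arm.grab_frame('wrist');save('w4.png',im)
E
```

```text
t: 9.95
eef_pos: [0.5105, 0.0063, 0.2006]
ee_rot: [3.141, 0.0, 2.904]
force: [-1.3, 0.6, 2.0]
width: 0.0557
gripper_force: 20.0
t: 10.95
eef_pos: [0.5103, 0.0063, 0.2003]
ee_rot: [-3.142, 0.0, 2.904]
force: [-0.1, 1.0, 0.9]
width: 0.0789
gripper_force: 0.0
```

View pics/w4.png

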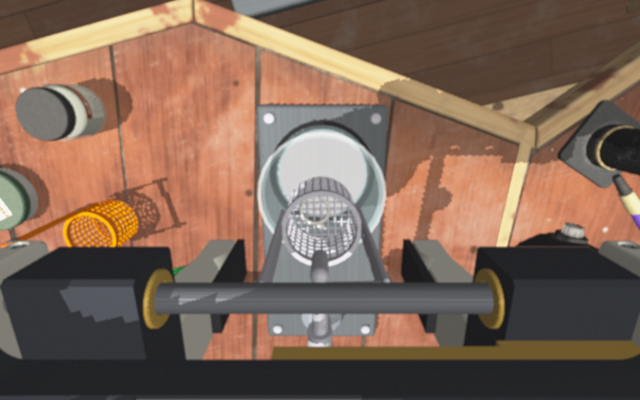

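The basket hangs on the hook, free of the fingers, with the ring still in it. I rise straight up, then look from above.

```bash
python3 -m crank '[[[0,0,-0.2,0],[0,0,-0.6,0],[0,0,-1.2,0],[0,0,-2,0],[0,0,-2.8,0],[0,0,-3.5,0],[0,0,-3.9,0],[0,0,-4,0],[0,0,-4,0]]]'
python3 -m crank '[[[-0.4,0,0,0],[-1,0,0,0],[-1.8,0,0,0],[-2.4,0,0,0],[-2.8,0,0,0],[-2.86,0,0,0],[-2.86,0,0,0],[-2.86,0,0,0],[-2.86,0,0,0]]]' 1 10
python3 - <<'E'
from h import *
s=arm.get_state();im,d=arm.grab_frame('wrist');save('w5.png',im)
im2,d2=arm.grab_frame('top');P=world('top',d2);K=P[(np.hypot(P[:,0]-.58,P[:,1]+.011)<.014)&(P[:,2]>.23)&(P[:,2]<.26)];print('knob',len(K),K.mean(0) if len(K) else 0)
plan((.58,-.0112,.25,76.4),(.5693,-.0086,.205,76.4))
E
```

```text
t: 12.12
eef_pos: [0.5101, 0.0063, 0.3]
ee_rot: [-3.142, -0.0, 2.904]
force: [-0.4, 0.2, 0.5]
width: 0.079
gripper_force: 0.0
t: 13.25
eef_pos: [0.5796, -0.0104, 0.3007]
ee_rot: [3.141, 0.0, 2.905]
force: [0.6, 0.4, -0.2]
width: 0.0006
gripper_force: 0.0
knob 6 [ 0.5725165  -0.01640618  0.24285503]
t 13.35 pos [ 0.5797 -0.0104  0.3006] ydir 76.41 F [-0.2 -0.7 -1. ] w 0.0006
[-0.02  -0.028  2.023  0.003]
[ 4.210e-01 -2.800e-02  3.823e+00  3.000e-03]
```

View pics/w5.png

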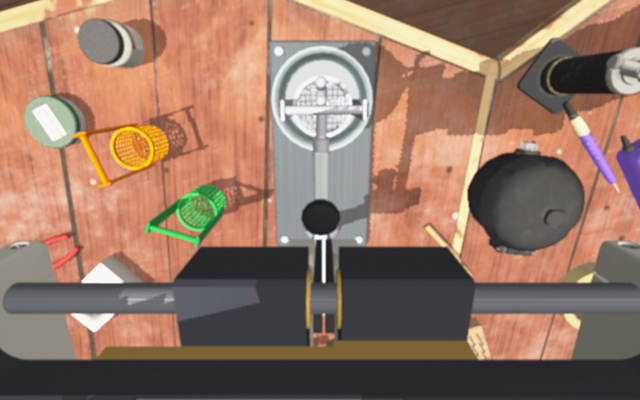

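The basket hangs level, with its bar at (323, 105) and the hook tip at (320, 88). The black knob at (320, 217) lines up with the closed fingers. I descend to the knob and press slowly along its arc.

```bash
python3 -m crank '[[[0,-0.03,0.4,0],[0,-0.03,1,0],[0,-0.03,1.5,0],[0,-0.03,1.8,0],[0,-0.03,2,0],[0,-0.03,2.1,0],[0.01,-0.03,2.15,0],[0.02,-0.03,2.2,0],[0.03,-0.03,2.25,0],[0.04,-0.03,2.3,0],[0.04,-0.03,2.3,0],[0.04,-0.03,2.3,0]]]' 1 10
```

```text
t: 14.85
eef_pos: [0.5781, -0.0109, 0.2431]
ee_rot: [3.142, -0.001, 2.904]
force: [-4.2, 1.4, 6.0]
width: 0.0007
gripper_force: 2.8
```

```bash
python3 -m crank '[[[0.02,0,0.05,0],[0.04,0,0.12,0],[0.07,0,0.2,0],[0.1,0,0.28,0],[0.13,0,0.36,0],[0.16,0,0.44,0],[0.18,0,0.52,0],[0.2,0,0.6,0],[0.22,0,0.68,0],[0.24,0,0.76,0],[0.25,0,0.84,0],[0.26,0,0.9,0]]]'
```

```text
t: 16.35
eef_pos: [0.5717, -0.0093, 0.2211]
ee_rot: [3.141, -0.0, 2.904]
force: [-7.0, 3.5, 10.4]
width: 0.0005
gripper_force: 5.3
```

```bash
python3 -m crank '[[[0.04,0,0.06,0],[0.07,0,0.12,0],[0.1,0,0.18,0],[0.12,0,0.24,0],[0.13,0,0.3,0],[0.14,0,0.36,0],[0.15,0,0.42,0],[0.16,0,0.48,0],[0.16,0,0.54,0],[0.16,0,0.6,0],[0.16,0,0.64,0],[0.16,0,0.64,0]]]'
```

```text
t: 17.85
eef_pos: [0.5696, -0.0087, 0.2063]
ee_rot: [3.141, 0.003, 2.905]
force: [-2.7, 0.1, 12.3]
width: 0.0004
gripper_force: 6.3
```

```bash
python3 -m crank '[[[0,0,0.04,0],[0,0,0.08,0],[0,0,0.08,0],[0,0,0.08,0]]]'
```

```text
t: 18.35
eef_pos: [0.5697, -0.0088, 0.2053]
ee_rot: [3.141, 0.004, 2.905]
force: [-5.7, 1.1, 18.3]
width: 0.0003
gripper_force: 9.4
```

```bash
python3 -m crank '[[[0,0,0.04,0],[0,0,0.06,0],[0,0,0.06,0],[0,0,0.06,0],[0,0,0.06,0],[0,0,0.06,0],[0,0,0.06,0],[0,0,0.06,0]]]'
python3 - <<'E'
from h import *
im,d=arm.grab_frame('wrist');im2,d2=arm.grab_frame('scene')
save('w6.png',np.hstack([cv2.resize(im,(400,250)),cv2.resize(im2[180:330,210:450],(400,250),interpolation=cv2.INTER_CUBIC)]))
save('w6.png',np.vstack([cv2.resize(im[20:270,180:460],(560,500),interpolation=cv2.INTER_CUBIC)]))
save('s6.png',cv2.resize(im2[200:340,230:400],(680,560),interpolation=cv2.INTER_CUBIC))
s=arm.get_state();P=world('wrist',d,None,s)
B=P[(np.hypot(P[:,0]-.5105,P[:,1]-.006)<.045)&(P[:,2]>.1)&(P[:,2]<.2)];print(np.percentile(B[:,2],[50,90,99]),B[B[:,2]>.15].mean(0))
plan()
E
```

```text
t: 19.35
eef_pos: [0.5697, -0.0088, 0.2049]
ee_rot: [3.141, 0.005, 2.905]
force: [-9.3, 1.6, 26.4]
width: 0.0008
gripper_force: 13.4
[0.16036208 0.17937317 0.18144395] [0.52145212 0.00225759 0.16561142]
t 19.45 pos [ 0.5697 -0.0088  0.2049] ydir 76.47 F [-9.1  1.2 26.4] w 0.0003
```

View pics/w6.png

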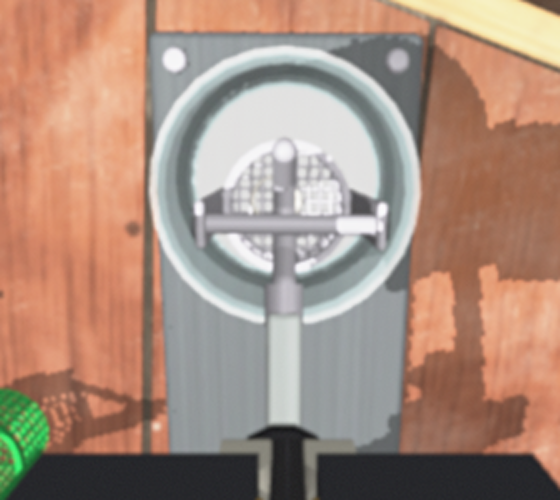

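View pics/s6.png

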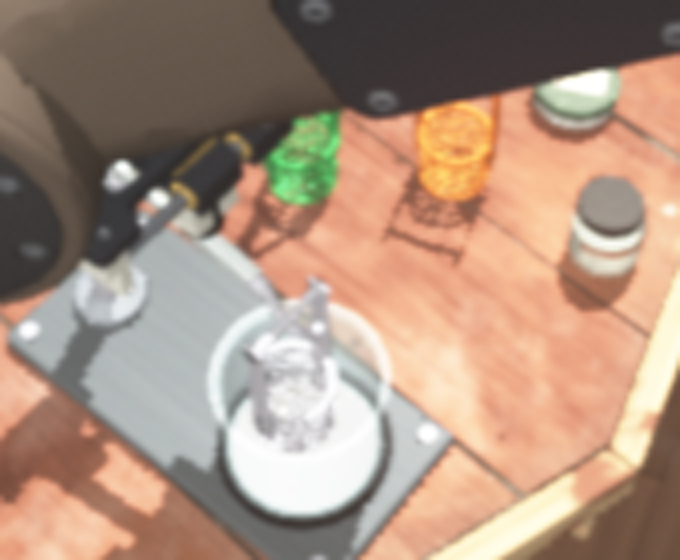

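The basket hangs free inside the glass: its bar is at about (285, 223) in the wrist crop, with a clear gap all round. The arm is on its stop: the tool stalled at z = 0.205 while the push rose to 26 N. Handing in.

```bash
python3 -c "
from station import arm
print(arm.job_done())"
```

```text
the job is handed in; nothing more can be done
None
```

The job is handed in: the silver basket hangs released on the hook and free inside the glass, with the knob held down on its depth stop at about 26 N; I last saw the ring clearly in the basket just before the press, since the final pictures were too coarse to pick it out.

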